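Make up two chair-repair kits at the upholsterer's bench

TASK

Make up two repair kits from the stock in the middle of the bench. The castor and the tin of tacks go in the light cardboard tray that stands across the small scale: one in the middle of each compartment, the same way up as now, so that the tray stays evenly loaded and neither slides nor tips at any time. The larger bun foot and the tall tapered leg go in the grey plastic bin, both standing upright on its floor; leave the smaller bun foot and the hand tools where they are and do not shove the bin.

Things in the scene. Friction and masses are not known exactly. Their poses are not given: they have to be found in the camera images.
- castor_mid (a point): Furniture castor standing upside down: steel plate (50 x 42 x 4 mm, long side along x) on the bench, fork and black wheel (40 mm diameter) on top; 50 mm tall, 130 g. The axle lies along its y; fork and wheel are 26 mm wide along y (the width to grip), up to 40 mm along x. This point is its centre, 25 mm above its underside; z up.
- tin_mid (a point): Round closed steel tin of tacks, 54 mm diameter, 36 mm tall, about 130 g, standing. This point is its centre, 18 mm above its underside; z up.
- bun_mid (a point): The larger bun foot: squat rounded turned wooden foot, 58 mm diameter at its middle, 42 mm tall, about 75 g. This point is its centre, 21 mm above its underside; z up.
- smallbun_mid (a point): The smaller bun foot, same wood and shape as the larger: 40 mm diameter, 30 mm tall. It belongs to no kit and stays where it is. This point is its centre, 15 mm above its underside.
- leg_mid (a point): Tall tapered wooden leg standing on its wide end: round, 36 mm diameter from its underside up to 50 mm, then narrowing to a brass ferrule of 27 mm; 72 mm tall, about 70 g. This point is its centre, 36 mm above its underside; z up.
- tray: Light loose cardboard tray (60 g), 260 mm along x, 140 along y, 30 high, walls and floor 4 mm; a full-height cross partition at its middle makes two compartments centred at x = -64 and +64 mm. It lies across a fixed scale platform 35 mm above the bench, only 114 mm along the tray's x: a load near an end wall or a push on an end tips it. Origin: centre of the tray's underside; z up.
- bin: Grey open plastic bin standing loose on the bench on the other side of the stock from the tray: 220 mm along its x, 150 mm along its y, 45 mm high, walls and floor 4 mm, no partition, about 350 g. Origin: centre of its underside; z up.
- pliers: Side-cutting pliers with red handles lying on the far part of the bench, 155 mm long, 16 mm high; not needed. Origin: at their pivot, on the bench.
- hammer: Small hammer lying on the far part of the bench, 260 mm long; not needed. Origin: about its middle, on the bench.
Mind the look-alikes: they are no part of the job. Leave any red look-alike of the part that bears bun_mid alone. Leave any purple look-alike of the part that bears tin_mid alone.

How it is judged:
By the outcome, as a careful person would: the job done as asked, in the order asked, and still so for the second after the job is handed in, with the robot touching nothing.
It also fails if it takes over 104 s, if anything falls off the work surface, if the arm or the gripper's body presses on something with over 40 N, if the wrist force passes 120 N, or if a joint passes its speed limit or range.

ROBOT

A 6-joint arm with a two-finger parallel gripper is mounted at the origin on the work surface. World frame = base frame: x ahead of the robot, y to its left, z up, the work surface at z = 0. Lengths are in mm, angles in rad, forces in N, time in s.
With the tool pointing down it reaches from about 350 to 875 mm from the base axis. Payload 4.2 kg.
Tool frame: the origin (TCP) lies midway between the tips of the shut fingers; the grasp point (between the pads) lies 19 mm behind it; z points along the fingers, y is the direction in which the jaws open and shut (so a half turn about z gives the same grasp; the last joint's range is limited). The gripper opens to 85 mm and grips with 20 to 120 N. Pads are 22 mm wide; open, the fingers measure 114 mm over their backs; the gripper's body (76 mm by 85 mm) begins 54 mm behind the grasp point. The pads swing forward as they close: fully open they stand 13 mm farther back than shut.
Start: joints at [0.259, 0.385, 0.008, 0, -1.194, -0.259], TCP at [624.979, 0.025, 231.312] pointing down, gripper open.
Joint ranges: [-3.14, 3.14], [-1.21, 2.06], [-1.07, 1.41], [-3.16, 2.05], [-2.99, -0.16], [-3.1, 3.1]. Speed limits (rad/s): [2.79, 2.79, 3.14, 3.14, 3.14, 3.14].

INTERFACE

Orientations are given as a unit quaternion [x, y, z, w].
In Python, from bench import arm gives the robot as it stands. The module is installed in compiled form; this text tells all that it offers.
- The arm moves only by the tool drive_tool, never from a script. Its argument "moves" is a list that holds one entry, the list of rows, each a list of 7 numbers: the opening, from 0 (shut) to 1 (fully open), then the shift along the tool's x, y, z in m, then the turn, a rotation vector about the tool's x, y, z in rad. In form: [[[hand, dx, dy, dz, wx, wy, wz], ...]]. A call has 1 to 20 rows; each row shifts and turns the pose as measured when the row begins, along the tool's axes as they then stand; what a row does not reach is not made up. A row lasts 1/10 s, in which the tool goes at most 50 mm and 8.59 degrees, less where a joint would pass 70% of its speed; a pose out of reach is approached as far as the arm can. A call with a gripper value outside its range is refused whole. The fingers move at their own pace and stop on an object; the grip force is fixed at half the most. Time passes only in rows, so rows that do not move let the fingers close. It gives the time, the measured TCP pose, the force and the opening at its end, in the units of the state.
- arm.read_state(): the state, without advancing time (a new reading comes with each control period).
- arm.get_image(name): name is "scene" or "side" or "wrist"; returns (picture, depth): 420x560x3 uint8, red, green, blue; 420x560 float32, mm along the optical axis (not along the pixel's ray), 0 where there is no reading.
- arm.camera_params(name): a dict with "fov_y" (degrees; the focal length in pixels is half the picture's height over the tangent of half this angle, whatever the lens; pixels are square), "cx", "cy" (the principal point, pixels), "world_from_camera" (4x4, takes a point from camera to world coordinates); the wrist camera has in their place "T_tool_cam" (4x4, takes a point from camera to tool coordinates, whose origin is the TCP and whose axes are the flange's). Camera axes: x right, y down, z forward; pixel columns grow to the right and rows downward; lengths in mm; the calibration is good to about 2 mm. The wrist camera is an equidistant fisheye: a pixel r from the principal point sees the ray r / f radians off the axis. A picture is of the moment at which its call begins: read the wrist's pose just before it. camera_params takes no time and is no camera call.
- arm.job_done(): hands the job in, once; it reports no verdict.
The state is a dict: "clock": time; "joints": joint angles; "joint_vel": joint speeds; "joint_efforts": joint torques, N m; "position": TCP position; "ee_rot": TCP orientation; "contact_force": force on the tool from outside, world axes, zero at the start; "wrist_torque": the same for the moment, N m; "gripper_width": finger opening in mm.
Only numpy, scipy, OpenCV 4.12 (cv2) and the standard library are available. Lean on these libraries where they do the work, as an engineer would, in place of code of your own. Each camera call takes 0.05 s, during which the arm holds its last target.

## Working session

There is one attempt and no reset: what is moved stays moved. The work goes in short steps, Python scripts to look and compute and a tool call to move; the robot and the scene stay as the last step left them, time stands still between calls to the robot, and variables do not carry over. Pictures are saved under pics/ and viewed, and the job is handed in when it is done.

Besides the shell and the picture viewer there is one more tool, called as name(argument=value, ...) on one line, values as JSON. drive_tool: Moves the arm, as the interface text tells. Its arguments: {"type":"object","properties":{"moves":{"type":"array","items":{"type":"array","items":{"type":"array","items":{"type":"number"}}}}},"required":["moves"]}

```bash
mkdir -p pics; cat > h.py <<'E'
import numpy as np, cv2
from bench import arm
def shot(n,tag):
    im,d=arm.get_image(n); cv2.imwrite(f'pics/{tag}.png',im[:,:,::-1]); np.savez(f'{tag}.npz',im=im,d=d); return im,d
def pts(n,d):
    p=arm.camera_params(n); f=d.shape[0]/2/np.tan(np.radians(p['fov_y'])/2)
    v,u=np.mgrid[:d.shape[0],:d.shape[1]]
    P=np.stack([(u-p['cx'])/f*d,(v-p['cy'])/f*d,d,np.ones_like(d)],-1)
    return (P@np.array(p['world_from_camera']).T)[...,:3]
E
python3 - <<'E'
from h import *
for n in ['scene','side']:
    shot(n,n+'0'); p=arm.camera_params(n); print(n,p['fov_y'],np.round(p['world_from_camera'],3).tolist())
s=arm.read_state(); print(s)
print(arm.camera_params('wrist'))
E
```

```text
scene 48.24376267334611 [[0.505, 0.726, -0.467, 1043.454], [0.863, -0.426, 0.271, -277.679], [-0.002, -0.54, -0.842, 909.281], [0.0, 0.0, 0.0, 1.0]]
side 47.627238735415474 [[0.902, -0.236, 0.362, 248.168], [-0.432, -0.509, 0.744, -644.679], [0.008, -0.828, -0.561, 533.485], [0.0, 0.0, 0.0, 1.0]]
{'clock': 0.1, 'joints': array([ 2.58594697e-01,  3.85465200e-01,  6.77578959e-03, -4.43576951e-04,
       -1.19399652e+00, -2.58593007e-01]), 'joint_vel': array([-6.52282828e-04, -1.39865393e-03,  3.66404869e-03,  1.68790287e-03,
       -1.03655664e-03, -1.70285126e-05]), 'joint_efforts': array([-2.41840362e-04, -3.93318665e+01,  1.88929778e+01,  4.19793829e+00,
       -2.58899068e-03, -3.31562532e-06]), 'position': array([6.24482989e+02, 1.75698595e-02, 2.30343632e+02]), 'ee_rot': array([-7.07049203e-01,  7.07163693e-01,  6.53224038e-04, -7.13057886e-04]), 'contact_force': array([-0.08229971, -0.23960715,  0.47438255]), 'wrist_torque': array([ 0.01226763, -0.03810806,  0.02160618]), 'gripper_width': 85.48902020450262}
{'fov_y': 65.70646984690485, 'cx': 275.81389170951974, 'cy': 212.3699889654496, 'T_tool_cam': array([[-3.06679664e-04, -9.45445982e-01, -3.25778761e-01,
         8.38369559e+01],
       [ 9.99999950e-01, -3.16668791e-04, -2.23661372e-05,
         5.08401510e-01],
       [-8.20179917e-05, -3.25778751e-01,  9.45446032e-01,
        -1.42581117e+02],
       [ 0.00000000e+00,  0.00000000e+00,  0.00000000e+00,
         1.00000000e+00]])}
```

View pics/scene0.png

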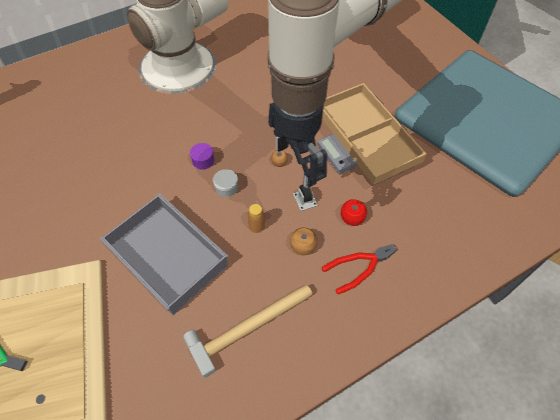

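View pics/side0.png

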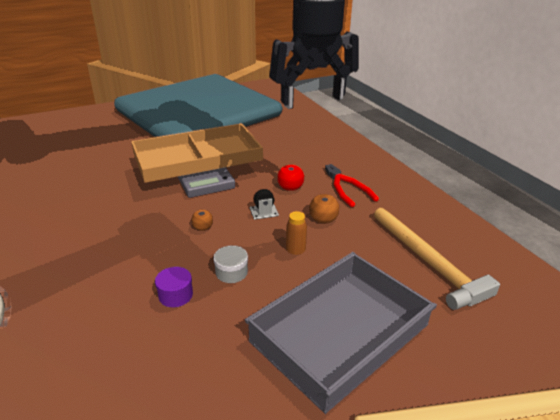

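The scene shows the stock between the grey bin (about 165,250) and the cardboard tray (375,130). There is also a red bun (354,212), a purple tin (202,156), the small bun (279,158), the castor (305,200), the steel tin (226,182), the leg (256,217) and the big bun (303,240). Next I'll measure them from depth.

```bash
python3 - <<'E'
from h import *
from scipy import ndimage
for n in ['scene','side']:
    z=np.load(n+'0.npz'); d=z['d']; im=z['im']; P=pts(n,d); 
    np.save(n+'P.npy',P)
    ok=(d>0)&(P[...,0]>330)&(P[...,0]<900)&(abs(P[...,1])<420)
    t=ok&(abs(P[...,2])<6); print(n,'bench z med',np.median(P[t][:,2]),'std',P[t][:,2].std())
    m=ok&(P[...,2]>9)&(P[...,2]<110)
    L,k=ndimage.label(m)
    for i in range(1,k+1):
        q=P[L==i]
        if len(q)<60: continue
        v,u=np.nonzero(L==i)
        print(len(q),'px',u.mean().round(),v.mean().round(),'lo',np.percentile(q,2,0).round(),'hi',np.percentile(q,98,0).round(),'col',im[L==i].mean(0).round())
E
```

```text
scene bench z med 0.8458155937270249 std 1.8136424541656946
6901 px 370.0 135.0 lo [375. 183.  18.] hi [632. 415.  67.] col [162. 137. 104.]
423 px 202.0 156.0 lo [ 331. -110.   11.] hi [372. -59.  40.] col [126.  61. 152.]
215 px 279.0 158.0 lo [428.  56.  11.] hi [461.  90.  34.] col [154. 111.  69.]
517 px 226.0 182.0 lo [421. -96.  11.] hi [471. -45.  40.] col [161. 162. 158.]
209 px 305.0 194.0 lo [551.  56.  11.] hi [586.  81.  52.] col [76. 76. 73.]
2518 px 167.0 249.0 lo [ 420. -356.   10.] hi [ 662. -163.   48.] col [106. 105. 109.]
553 px 354.0 212.0 lo [638. 110.  15.] hi [687. 158.  45.] col [194.  34.  28.]
379 px 256.0 217.0 lo [560. -76.  12.] hi [589. -46.  75.] col [163. 123.  65.]
591 px 304.0 241.0 lo [644. -24.  17.] hi [692.  27.  45.] col [162. 116.  70.]
811 px 361.0 264.0 lo [732.   8.   9.] hi [799. 162.  17.] col [182.  54.  47.]
518 px 95.0 279.0 lo [ 476. -419.   10.] hi [ 580. -390.   18.] col [213. 189. 143.]
2254 px 240.0 330.0 lo [ 725. -299.   13.] hi [805. -50.  29.] col [195. 175. 138.]
side bench z med -1.0055296605806916 std 1.701163023205976
6022
[... 270 characters left out ...]
 11.] hi [581.  79.  49.] col [74. 70. 66.]
671 px 324.0 208.0 lo [635. -24.  10.] hi [682.  21.  42.] col [146.  83.  36.]
2440 px 441.0 264.0 lo [ 717. -301.   10.] hi [798. -53.  26.] col [180. 149. 107.]
326 px 202.0 219.0 lo [421.  55.  10.] hi [456.  86.  31.] col [144.  82.  38.]
703 px 296.0 231.0 lo [551. -77.  11.] hi [581. -50.  72.] col [147.  90.  32.]
936 px 231.0 262.0 lo [416. -97.  10.] hi [466. -47.  37.] col [152. 147. 143.]
7051 px 337.0 324.0 lo [ 416. -360.   10.] hi [ 656. -165.   45.] col [84. 79. 85.]
808 px 178.0 283.0 lo [ 331. -111.   11.] hi [368. -59.  37.] col [113.  36. 146.]
634 px 399.0 414.0 lo [ 481. -420.   10.] hi [ 576. -389.   14.] col [229. 189. 118.]
```

```bash
python3 - <<'E'
from h import *
def box(q): 
    r=cv2.minAreaRect(q[:,:2].astype(np.float32)); return np.round(r[0],1),np.round(r[1],1),round(r[2],1)
for n,dz in [('scene',.8),('side',-1.)]:
    P=np.load(n+'P.npy'); z=np.load(n+'0.npz'); d=z['d']; im=z['im'].astype(int)
    Q=P.copy(); Q[...,2]-=dz
    def sel(lo,hi): 
        return Q[(d>0)&(Q>lo).all(-1)&(Q<hi).all(-1)]
    print(n)
    print('tin',box(sel([395,-120,33],[495,-25,42])))
    print('leg top',box(sel([540,-95,66],[610,-30,80])))
    print('castor plate',box(sel([525,40,2.5],[610,105,8])))
    w=sel([525,40,35],[610,105,60]);print('castor top',box(w),len(w))
    w=sel([620,-50,12],[710,50,50]);print('bun',box(w))
    w=sel([620,-50,38],[710,50,50]);print('bun top',box(w))
    q=sel([380,-380,41],[680,-150,50]);print('bin rim',box(q))
    q=sel([360,170,58],[640,370,72]);print('tray rim',box(q))
    q=sel([360,170,33],[640,370,45]);print('tray floor z',np.median(q[:,2]),len(q))
E
```

```text
scene
tin (array([444.5, -70.5]), array([54.8, 53.5]), 36.6)
leg top (array([571.7, -59.1]), array([26.2, 25.3]), 34.8)
castor plate (array([572.6,  72.4]), array([60.4, 74.9]), 85.8)
castor top (array([569.6,  65.3]), array([38.4, 24.3]), 26.4) 128
bun (array([666.1,   3.1]), array([56. , 55.2]), 1.9)
bun top (array([665.8,   3.6]), array([46.3, 44.9]), 61.3)
bin rim (array([ 539. , -259.9]), array([224.7, 158.9]), 16.0)
tray rim (array([501.3, 287.7]), array([144.7, 263.6]), 87.2)
tray floor z 39.13400586792132 3814
side
tin (array([442.7, -70.6]), array([54.1, 53.9]), 70.5)
leg top (array([568.5, -59.9]), array([27.1, 25.3]), 84.8)
castor plate (array([564.2,  67.9]), array([46.2, 49.5]), 79.7)
castor top (array([563.8,  67.2]), array([26.5, 37.7]), 84.0) 196
bun (array([6.599e+02, 1.000e-01]), array([51.5, 55.8]), 44.3)
bun top (array([662. ,   1.9]), array([44.9, 44.9]), 11.9)
bin rim (array([ 537.6, -259.6]), array([225.8, 160.6]), 16.1)
tray rim (array([500.5, 286.9]), array([146.2, 261.4]), 87.9)
tray floor z 39.28940355655163 2530
```

```bash
cat >> h.py <<'E'
from scipy.spatial.transform import Rotation as R
def wristray(uv,p,s):
    f=210/np.tan(np.radians(p['fov_y'])/2); uv=np.atleast_2d(uv).astype(float)
    dx=(uv[:,0]-p['cx'])/f; dy=(uv[:,1]-p['cy'])/f; r=np.hypot(dx,dy)+1e-12
    c=np.stack([np.sin(r)*dx/r,np.sin(r)*dy/r,np.cos(r)],-1)
    T=np.array(p['T_tool_cam']); Rw=R.from_quat(s['ee_rot']).as_matrix()
    o=Rw@T[:3,3]+s['position']; return o,(c@T[:3,:3].T)@Rw.T
def wplane(uv,z,p,s):
    o,d=wristray(uv,p,s); return o+d*((z-o[2])/d[:,2])[:,None]
def wpts(d,p,s):
    v,u=np.mgrid[:420,:560]; o,r=wristray(np.stack([u.ravel(),v.ravel()],-1),p,s)
    Rw=R.from_quat(s['ee_rot']).as_matrix(); ax=Rw@np.array(p['T_tool_cam'])[:3,2]
    k=d.ravel()/(r@ax); return (o+r*k[:,None]).reshape(420,560,3)
E
python3 - <<'E'
from h import *
s=arm.read_state(); im,d=shot('wrist','w0'); import pickle; pickle.dump(s,open('w0.pkl','wb'))
p=arm.camera_params('wrist'); P=wpts(d,p,s); np.save('w0P.npy',P)
t=(d>0)&(abs(P[...,2])<8); print(np.median(P[t][:,2]),t.sum())
for nm,xy,z in [('castor',(566,66),4),('tin',(443,-70),36),('leg',(570,-60),72),('bun',(664,2),42)]:
    pass
E
```

```text
0.046915577938762 155725
```

View pics/w0.png

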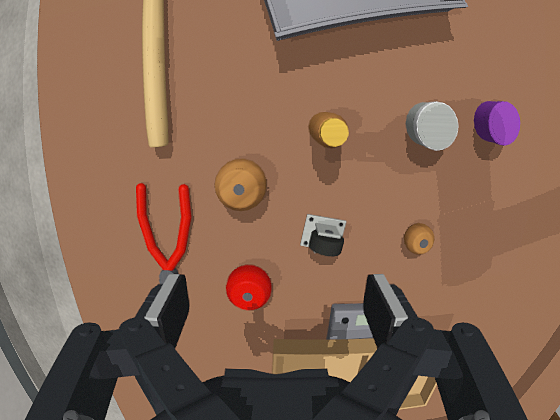

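```bash
python3 - <<'E'
import cv2,numpy as np
a=cv2.imread('pics/scene0.png')[160:230,265:345]; b=cv2.imread('pics/side0.png')[175:235,230:300]
cv2.imwrite('pics/castz.png',np.hstack([cv2.resize(a,(400,350),interpolation=cv2.INTER_CUBIC),cv2.resize(b,(400,350),interpolation=cv2.INTER_CUBIC)]))
E
```

```text
(no output)
```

View pics/castz.png

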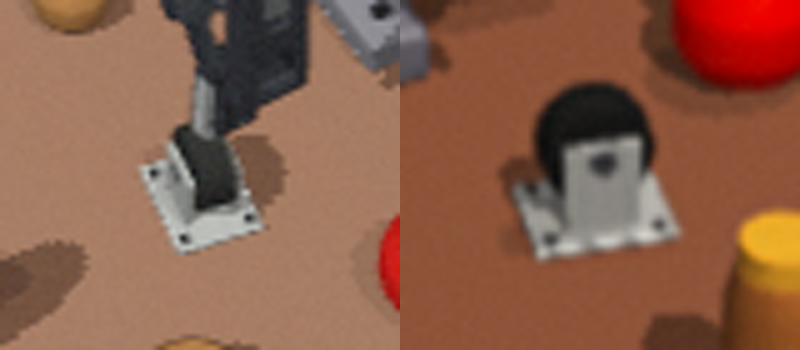

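Wrist view: castor plate around (324,232) with its long edge running (308,214)→(346,219), big bun at (241,184), leg at (330,129), tin at (432,126). I'll take the positions from this view.

```bash
python3 - <<'E'
from h import *
import pickle
s=pickle.load(open('w0.pkl','rb')); p=arm.camera_params('wrist'); P=np.load('w0P.npy')
z=np.load('w0.npz'); d=z['d']; im=z['im'].astype(int)
def box(q): 
    r=cv2.minAreaRect(q[:,:2].astype(np.float32)); return np.round(r[0],1),np.round(r[1],1),round(r[2],1)
def sel(lo,hi): return P[(d>0)&(P>lo).all(-1)&(P<hi).all(-1)]
print('tin',box(sel([395,-120,33],[495,-25,42])))
print('leg',box(sel([540,-95,66],[610,-30,80])))
print('bun',box(sel([620,-50,15],[710,50,50])),'top',box(sel([620,-50,38],[710,50,50])))
print('cast',box(sel([525,40,30],[610,105,60])),box(sel([525,40,44],[610,105,60])))
# plate pixels: bright grey near
sub=im[205:262,295:355]; m=((sub.min(-1)>130)&(sub.max(-1)-sub.min(-1)<25)).astype(np.uint8)
v,u=np.nonzero(m); q=wplane(np.stack([u+295,v+205],-1),4,p,s)
print('plate',box(q))
print(wplane([[308,214],[346,219],[302,247]],4,p,s).round(1))
r=P[205:262,295:355][m>0]; r=r[r[:,2]<9]; print(box(r))
E
```

```text
tin (array([443. , -70.1]), array([55.4, 54.7]), 69.6)
leg (array([569.7, -58.8]), array([26.2, 25.6]), 50.4)
bun (array([662.4,   3.1]), array([54.6, 56.1]), 36.4) top (array([662.9,   3.4]), array([46.9, 47.1]), 20.9)
cast (array([565.7,  68.9]), array([25.2, 39.1]), 86.9) (array([565.7,  70. ]), array([18.4, 28.9]), 79.5)
plate (array([565.6,  70.2]), array([42.2, 49.5]), 79.5)
[[584.7  45.4   4. ]
 [537.3  52.    4. ]
 [590.7  89.2   4. ]]
(array([565.6,  70.4]), array([42.2, 49.5]), 79.2)
```

```bash
cat >> h.py <<'E'
def need(x,y,z,yaw):
    s=arm.read_state(); Rw=R.from_quat(s['ee_rot']).as_matrix()
    a=np.radians(yaw); X=np.array([np.cos(a),np.sin(a),0]); Z=np.array([0,0,-1.]); G=np.stack([X,np.cross(Z,X),Z],1)
    print('t',round(s['clock'],2),'pos',np.round(s['position'],1),'w',round(s['gripper_width'],1),'F',np.round(s['contact_force'],1))
    print('now-tool d(m)',np.round(Rw.T@(np.array([x,y,z])-s['position'])/1e3,4),'rot',np.round(R.from_matrix(Rw.T@G).as_rotvec(),4),
      'd in target axes',np.round(G.T@(np.array([x,y,z])-s['position'])/1e3,4))
E
python3 -c "
from h import *
need(565.6,70.2,100,-10.6)"
```

```text
t 0.15 pos [624.6   0.  230.5] w 85.9 F [0.3 0.  0.7]
now-tool d(m) [-0.0702  0.0588  0.1306] rot [ 1.500e-03  1.100e-03 -1.386e+00] d in target axes [-0.0709 -0.0581  0.1305]
```

drive_tool(moves=[[[1,0,0,0,0,0,-0.139],[1,0,0,0,0,0,-0.139],[1,0,0,0,0,0,-0.139],[1,0,0,0,0,0,-0.139],[1,0,0,0,0,0,-0.139],[1,0,0,0,0,0,-0.139],[1,0,0,0,0,0,-0.139],[1,0,0,0,0,0,-0.139],[1,0,0,0,0,0,-0.139],[1,0,0,0,0,0,-0.139]]])

```text
clock: 1.15
position: [621.9, -0.0, 225.4]
ee_rot: [0.998, -0.062, -0.006, 0.001]
contact_force: [0.1, -0.2, 0.1]
gripper_width: 85.6
```

```bash
python3 -c "
from h import *
need(565.6,70.2,100,-10.6)"
```

```text
t 1.15 pos [621.9  -0.  225.4] w 85.6 F [ 0.1 -0.2  0.1]
now-tool d(m) [-0.0632 -0.0629  0.126 ] rot [0.0023 0.0115 0.0601] d in target axes [-0.0683 -0.0586  0.1254]
```

drive_tool(moves=[[[1,0,0,0,0.002,0.011,0.06],[1,-0.016,-0.014,0.02,0,0,0],[1,-0.016,-0.014,0.025,0,0,0],[1,-0.016,-0.014,0.025,0,0,0],[1,-0.016,-0.014,0.025,0,0,0],[1,0,0,0,0,0,0]]])

```text
clock: 1.75
position: [567.3, 67.6, 126.1]
ee_rot: [0.996, -0.094, -0.0, 0.0]
contact_force: [0.1, -0.0, 0.2]
gripper_width: 85.7
```

```bash
python3 -c "
from h import *
need(565.6,70.2,100,-10.6)"
```

```text
t 1.75 pos [567.3  67.6 126.1] w 85.7 F [ 0.1 -0.   0.2]
now-tool d(m) [-0.0021 -0.0022  0.0261] rot [ 0.0008  0.0006 -0.0023] d in target axes [-0.0021 -0.0022  0.0261]
```

drive_tool(moves=[[[1,-0.002,-0.002,0.02,0,0,0],[1,0,0,0.025,0,0,0],[1,0,0,0.025,0,0,0],[1,0,0,0.02,0,0,0],[1,0,0,0.015,0,0,0],[1,0,0,0,0,0,0]]])

```text
clock: 2.35
position: [572.4, 69.8, 22.5]
ee_rot: [0.996, -0.092, 0.005, -0.001]
contact_force: [0.4, 0.3, -0.5]
gripper_width: 85.7
```

```bash
python3 -c "
from h import *
need(565.6,70.2,10,-10.6)
shot('side','s1')"
```

```text
t 2.35 pos [572.4  69.8  22.5] w 85.7 F [ 0.4  0.3 -0.5]
now-tool d(m) [-0.0069  0.0009  0.0124] rot [-0.002  -0.0091  0.0006] d in target axes [-0.0068  0.0009  0.0125]
```

View pics/s1.png

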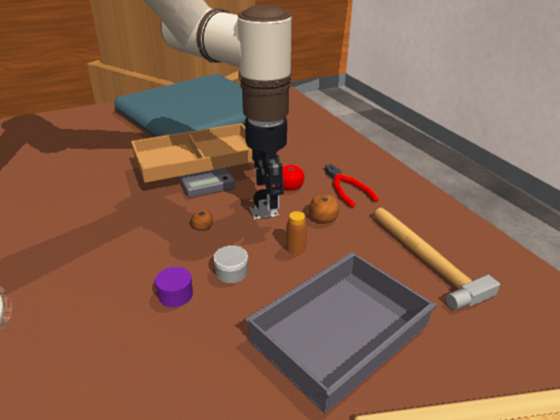

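The fingers straddle the castor at about (265,205). I'll correct x, lower, then close.

drive_tool(moves=[[[1,-0.006,0.001,0.005,0,-0.009,0],[1,-0.001,0,0.005,0,0,0],[1,0,0,0,0,0,0],[1,0,0,-0.0005,0,0,0]]])

```text
clock: 2.8
position: [568.8, 70.8, 17.2]
ee_rot: [0.996, -0.092, 0.004, -0.003]
contact_force: [0.4, 0.7, -0.0]
gripper_width: 85.6
```

```bash
python3 -c "
from h import *
need(565.6,70.2,10,-10.6)"
```

```text
t 2.8 pos [568.8  70.8  17.2] w 85.6 F [ 0.4  0.7 -0. ]
now-tool d(m) [-0.0031  0.0013  0.0071] rot [-0.0064 -0.0078  0.0013] d in target axes [-0.003   0.0012  0.0072]
```

drive_tool(moves=[[[1,-0.004,0.0005,0.006,-0.006,-0.01,0],[1,-0.001,0,0.003,0,-0.004,0],[1,0,0,0,0,0,0]]])

```text
clock: 3.1
position: [563.9, 71.7, 8.4]
ee_rot: [0.996, -0.092, -0.003, -0.001]
contact_force: [-0.6, 0.4, -0.2]
gripper_width: 85.6
```

```bash
python3 -c "
from h import *
need(565.6,70.2,10,-10.6)"
```

```text
t 3.1 pos [563.9  71.7   8.4] w 85.6 F [-0.6  0.4 -0.2]
now-tool d(m) [ 0.0019  0.0011 -0.0016] rot [-0.0009  0.0057  0.0016] d in target axes [ 0.0019  0.0011 -0.0016]
```

drive_tool(moves=[[[1,0.0015,0.001,-0.004,0,0.005,0],[0,0,0,-0.0005,0,0,0],[0,0,0,-0.0005,0,0,0],[0,0,0,-0.0005,0,0,0],[0,0,0,-0.0005,0,0,0],[0,0,0,-0.0005,0,0,0],[0,0,0,-0.0005,0,0,0],[0,0,0,-0.0005,0,0,0]]])

```text
clock: 3.9
position: [565.1, 70.3, 16.3]
ee_rot: [0.996, -0.092, -0.0, -0.0]
contact_force: [0.1, -0.7, -1.2]
gripper_width: 24.8
```

```bash
python3 -c "
from h import *
need(565.6,70.2,110,-10.6)"
```

```text
t 3.9 pos [565.1  70.3  16.3] w 24.8 F [ 0.1 -0.7 -1.2]
now-tool d(m) [ 0.0004 -0.0001 -0.0937] rot [-0.0007  0.0008  0.0015] d in target axes [ 0.0005 -0.     -0.0937]
```

drive_tool(moves=[[[0,0,0,-0.005,0,0,0],[0,0,0,-0.015,0,0,0],[0,0,0,-0.025,0,0,0],[0,0,0,-0.03,0,0,0],[0,0,0,-0.03,0,0,0],[0,0,0,-0.025,0,0,0],[0,0,0,-0.01,0,0,0],[0,0,0,-0.0005,0,0,0]]])

```text
clock: 4.7
position: [563.1, 69.3, 160.9]
ee_rot: [0.996, -0.092, -0.004, 0.001]
contact_force: [-0.6, -0.2, -0.8]
gripper_width: 25.2
```

```bash
python3 -c "
from h import *
need(565,284.5,150,-2.4)"
```

```text
t 4.7 pos [563.1  69.3 160.9] w 25.2 F [-0.6 -0.2 -0.8]
now-tool d(m) [-0.0376 -0.2119  0.0106] rot [ 0.0019  0.0071 -0.1429] d in target axes [-0.0071 -0.2151  0.0109]
```

drive_tool(moves=[[[0,0,-0.01,0,0,0.004,-0.07],[0,-0.001,-0.025,0,0,0,-0.065],[0,-0.002,-0.03,0,0,0,0],[0,-0.002,-0.03,0,0,0,0],[0,-0.002,-0.03,0,0,0,0],[0,0,-0.02,0,0,0,0],[0,0,-0.01,0,0,0,0],[0,0,0,-0.0005,0,0,0]]])

```text
clock: 5.5
position: [560.5, 226.2, 148.5]
ee_rot: [1.0, -0.025, -0.011, 0.005]
contact_force: [0.2, -0.3, -1.2]
gripper_width: 24.7
```

```bash
python3 - <<'E'
from h import *
need(565,284.5,150,-2.4)
import pickle
s=arm.read_state(); im,d=shot('wrist','w1'); p=arm.camera_params('wrist'); P=wpts(d,p,s); np.save('w1P.npy',P)
def sel(lo,hi): return P[(d>0)&(P>lo).all(-1)&(P<hi).all(-1)]
q=sel([360,190,58],[660,390,70]); r=cv2.minAreaRect(q[:,:2].astype(np.float32)); print(r,np.median(q[:,2]),len(q))
shot('side','s2')
E
```

```text
t 5.5 pos [560.5 226.2 148.5] w 24.7 F [ 0.2 -0.3 -1.2]
now-tool d(m) [ 0.0015 -0.0585 -0.0022] rot [ 0.011   0.0222 -0.0076] d in target axes [ 0.002  -0.0585 -0.0015]
((500.08172607421875, 288.0167236328125), (140.77432250976562, 261.6184997558594), 87.6314926147461) 64.5717899235472 4022
```

View pics/w1.png

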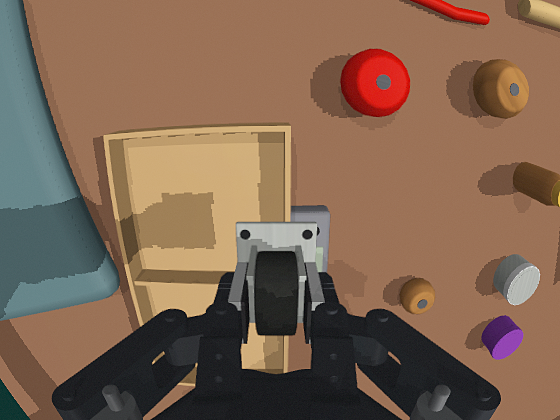

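View pics/s2.png

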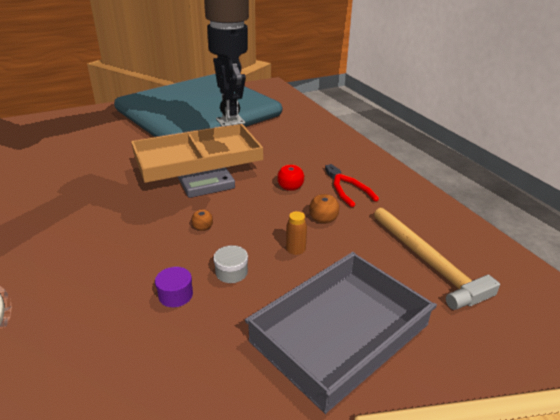

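Tray measured at (500.1, 288.0), yaw -2.4°, so the +x compartment centre is (564, 285.3). The castor hangs level in the gripper.

drive_tool(moves=[[[0,0.001,-0.01,0,0.005,0.01,0],[0,0.001,-0.018,0,0.005,0.01,-0.007],[0,0.001,-0.017,0,0,0,0],[0,0.001,-0.01,-0.001,0,0,0],[0,0,0,-0.0005,0,0,0],[0,0,0,-0.0005,0,0,0]]])

```text
clock: 6.2
position: [568.3, 282.2, 151.4]
ee_rot: [1.0, -0.023, 0.0, -0.0]
contact_force: [1.1, -0.1, -0.7]
gripper_width: 25.0
```

```bash
python3 -c "
from h import *
need(564,285.3,110,-2.4)"
```

```text
t 6.2 pos [568.3 282.2 151.4] w 25.0 F [ 1.1 -0.1 -0.7]
now-tool d(m) [-0.0045 -0.0029  0.0414] rot [-0.0005 -0.0003 -0.0046] d in target axes [-0.0045 -0.0029  0.0414]
```

drive_tool(moves=[[[0,-0.003,-0.002,0.008,0,0,-0.004],[0,-0.003,-0.001,0.015,0,0,0],[0,-0.001,0,0.015,0,0,0],[0,-0.001,0,0.015,0,0,0],[0,0,0,0.008,0,0,0],[0,0,0,-0.0005,0,0,0],[0,0,0,-0.0005,0,0,0]]])

```text
clock: 6.9
position: [558.8, 283.8, 87.8]
ee_rot: [1.0, -0.022, -0.001, 0.0]
contact_force: [0.5, 0.3, -1.1]
gripper_width: 24.9
```

```bash
python3 -c "
from h import *
need(564,285.3,58,-2.4)"
```

```text
t 6.9 pos [558.8 283.8  87.8] w 24.9 F [ 0.5  0.3 -1.1]
now-tool d(m) [ 0.0052 -0.0017  0.0298] rot [ 0.0005  0.0012 -0.0019] d in target axes [ 0.0051 -0.0017  0.0298]
```

drive_tool(moves=[[[0,0.002,-0.001,0.006,0,0,0],[0,0.002,-0.001,0.008,0,0,0],[0,0.001,0,0.006,0,0,0],[0,0,0,0.004,0,0,0],[0,0,0,-0.0005,0,0,0],[0,0,0,-0.0005,0,0,0]]])

```text
clock: 7.5
position: [565.6, 286.4, 64.5]
ee_rot: [1.0, -0.022, 0.001, -0.001]
contact_force: [0.6, 0.1, -1.1]
gripper_width: 24.9
```

```bash
python3 -c "
from h import *
need(564,285.3,56,-2.4)"
```

```text
t 7.5 pos [565.6 286.4  64.5] w 24.9 F [ 0.6  0.1 -1.1]
now-tool d(m) [-0.0016  0.0012  0.0085] rot [-0.0017 -0.0016 -0.0021] d in target axes [-0.0016  0.0012  0.0085]
```

drive_tool(moves=[[[0,-0.001,0.0005,0.002,0,0,0],[0,-0.0005,0.0005,0.002,0,0,0],[0,0,0,0.0015,0,0,0],[0,0,0,0.0005,0,0,0],[0,0,0,-0.0005,0,0,0]]])

```text
clock: 8.0
position: [564.1, 285.6, 59.3]
ee_rot: [1.0, -0.022, 0.001, -0.001]
contact_force: [0.0, -0.1, -1.8]
gripper_width: 24.8
```

```bash
python3 -c "
from h import *
need(564,285.3,55.5,-2.4)"
```

```text
t 8.0 pos [564.1 285.6  59.3] w 24.8 F [ 0.  -0.1 -1.8]
now-tool d(m) [-0.0001  0.0003  0.0038] rot [-0.0025 -0.0025 -0.0019] d in target axes [-0.0001  0.0003  0.0038]
```

drive_tool(moves=[[[0,0,0,0.001,0,0,0],[0,0,0,0.0005,0,0,0],[0,0,0,0.0005,0,0,0],[0,0,0,0,0,0,0]]])

```text
clock: 8.4
position: [564.3, 285.7, 57.4]
ee_rot: [1.0, -0.022, 0.002, -0.001]
contact_force: [-0.4, 0.1, -1.5]
gripper_width: 24.8
```

```bash
python3 -c "
from h import *
need(564,285.3,55.5,-2.4)"
```

```text
t 8.4 pos [564.3 285.7  57.4] w 24.8 F [-0.4  0.1 -1.5]
now-tool d(m) [-0.0003  0.0005  0.0019] rot [-0.0029 -0.003  -0.0018] d in target axes [-0.0003  0.0005  0.0019]
```

drive_tool(moves=[[[0,0,0,0.0005,0,0,0],[0,0,0,0.0005,0,0,0],[0,0,0,0,0,0,0]]])

```text
clock: 8.7
position: [564.3, 285.8, 56.4]
ee_rot: [1.0, -0.022, 0.002, -0.001]
contact_force: [-0.2, -0.0, -1.4]
gripper_width: 24.7
```

```bash
python3 -c "
from h import *
need(564,285.3,55.5,-2.4)"
```

```text
t 8.7 pos [564.3 285.8  56.4] w 24.7 F [-0.2 -0.  -1.4]
now-tool d(m) [-0.0003  0.0005  0.0009] rot [-0.003  -0.0031 -0.0018] d in target axes [-0.0003  0.0005  0.0009]
```

drive_tool(moves=[[[0,0,0,0.0005,0,0,0],[0,0,0,0.0005,0,0,0]]])

```text
clock: 8.9
position: [564.4, 285.8, 55.4]
ee_rot: [1.0, -0.022, 0.002, -0.001]
contact_force: [0.8, -0.5, -1.1]
gripper_width: 24.9
```

drive_tool(moves=[[[0,0,0,0.0005,0,0,0],[0,0,0,0.0003,0,0,0]]])

```text
clock: 9.1
position: [564.4, 285.8, 54.5]
ee_rot: [1.0, -0.022, 0.002, -0.001]
contact_force: [-0.0, -0.7, -0.5]
gripper_width: 24.3
```

drive_tool(moves=[[[0,0,0,0.0003,0,0,0]]])

```text
clock: 9.2
position: [564.4, 285.8, 54.4]
ee_rot: [1.0, -0.022, 0.002, -0.001]
contact_force: [-0.3, 0.3, 1.6]
gripper_width: 24.8
```

drive_tool(moves=[[[0,0,0,0.0003,0,0,0]]])

```text
clock: 9.3
position: [564.4, 285.8, 54.4]
ee_rot: [1.0, -0.022, 0.002, -0.001]
contact_force: [-1.0, -0.8, 0.9]
gripper_width: 24.8
```

It touches down at TCP z = 54.4. Releasing.

drive_tool(moves=[[[0.4,0,0,-0.0003,0,0,0],[0.6,0,0,-0.0003,0,0,0],[0.6,0,0,-0.0005,0,0,0],[0.6,0,0,-0.0005,0,0,0]]])

```text
clock: 9.7
position: [565.2, 286.3, 56.8]
ee_rot: [1.0, -0.022, 0.003, -0.002]
contact_force: [1.0, 1.2, 0.9]
gripper_width: 51.5
```

drive_tool(moves=[[[0.6,0,0,-0.008,0,0,0],[0.6,0,0,-0.015,0,0,0],[0.6,0,0,-0.025,0,0,0],[0.6,0,0,-0.03,0,0,0],[1,0,0,-0.03,0,0,0],[1,0,0,-0.02,0,0,0],[1,0,0,-0.001,0,0,0]]])

```text
clock: 10.4
position: [564.8, 285.5, 193.6]
ee_rot: [1.0, -0.021, 0.003, -0.002]
contact_force: [0.2, 0.2, 0.3]
gripper_width: 85.0
```

```bash
python3 - <<'E'
from h import *
need(443,-70.1,120,-2.4)
shot('side','s3')
s=arm.read_state(); im,d=shot('wrist','w2'); p=arm.camera_params('wrist'); P=wpts(d,p,s)
def sel(lo,hi): return P[(d>0)&(P>lo).all(-1)&(P<hi).all(-1)]
q=sel([360,190,58],[660,390,67]); r=cv2.minAreaRect(q[:,:2].astype(np.float32)); print(r,np.median(q[:,2]),len(q))
q=sel([520,240,72],[610,330,95]); r=cv2.minAreaRect(q[:,:2].astype(np.float32)); print(r,np.median(q[:,2]),len(q))
E
```

```text
t 10.4 pos [564.8 285.5 193.6] w 85.0 F [0.2 0.2 0.3]
now-tool d(m) [-0.107   0.3608  0.0715] rot [-0.0038 -0.0065 -0.0009] d in target axes [-0.1068  0.3604  0.0736]
((500.11688232421875, 287.7251892089844), (141.12648010253906, 261.24517822265625), 87.48722076416016) 64.41827716150499 5057
((565.2075805664062, 286.3656005859375), (27.207685470581055, 37.101871490478516), 86.05489349365234) 84.74233634597692 1222
```

View pics/s3.png

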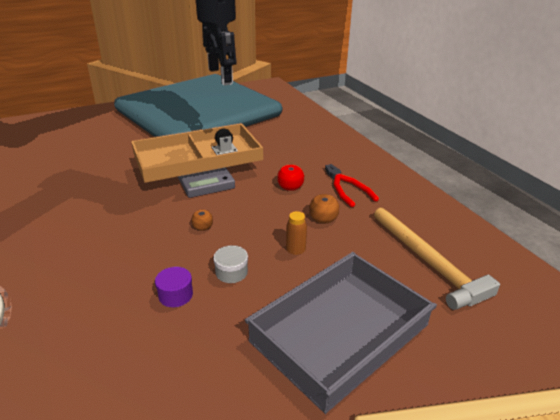

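View pics/w2.png

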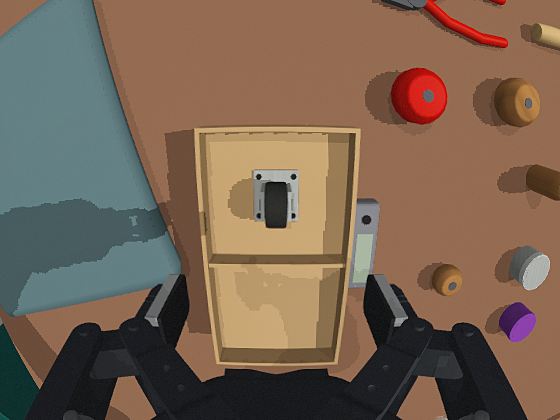

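The castor stands mid-compartment at about (565, 286) and the tray hasn't moved. Now the tin.

drive_tool(moves=[[[1,-0.005,0.02,0,0,0,0],[1,-0.01,0.035,0,0,0,0],[1,-0.012,0.04,0,0,0,0],[1,-0.012,0.04,0,0,0,0],[1,-0.012,0.04,0,0,0,0],[1,-0.012,0.04,0,0,0,0],[1,-0.012,0.04,0.005,0,0,0],[1,-0.012,0.04,0.01,0,0,0],[1,-0.01,0.035,0.01,0,0,0],[1,-0.008,0.02,0.01,0,0,0],[1,-0.002,0.01,0.01,0,0,0],[1,0,0,0,0,0,0]]])

```text
clock: 11.7
position: [423.3, -85.3, 128.5]
ee_rot: [1.0, -0.022, -0.015, 0.005]
contact_force: [-0.5, -0.2, -0.3]
gripper_width: 85.4
```

```bash
python3 - <<'E'
from h import *
need(443.2,-70.2,120,-2.4)
E
```

```text
t 11.7 pos [423.3 -85.3 128.5] w 85.4 F [-0.5 -0.2 -0.3]
now-tool d(m) [ 0.0194 -0.0161  0.0078] rot [ 0.0099  0.03   -0.0019] d in target axes [ 0.0192 -0.016   0.0085]
```

drive_tool(moves=[[[1,0.008,-0.007,0,0.006,0.018,0],[1,0.006,-0.006,0,0.003,0.01,0],[1,0.003,-0.002,0.01,0,0,0],[1,0,0,0.02,0,0,0],[1,0,0,0.02,0,0,0],[1,0,0,0,0,0,0]]])

```text
clock: 12.3
position: [448.1, -64.6, 76.3]
ee_rot: [1.0, -0.018, 0.003, -0.0]
contact_force: [-0.9, -0.2, -0.0]
gripper_width: 85.2
```

```bash
python3 - <<'E'
from h import *
need(443.2,-70.2,0,-2.4)
E
```

```text
t 12.3 pos [448.1 -64.6  76.3] w 85.2 F [-0.9 -0.2 -0. ]
now-tool d(m) [-0.0052  0.0059  0.0763] rot [-0.001  -0.0064  0.0057] d in target axes [-0.0046  0.0058  0.0763]
```

drive_tool(moves=[[[1,-0.003,0.003,0.01,0,-0.006,0.005],[1,-0.001,0.001,0.02,0,0,0],[1,0,0,0.02,0,0,0],[1,0,0,0.012,0,0,0],[1,0,0,0.003,0,0,0],[1,0,0,0,0,0,0]]])

```text
clock: 12.9
position: [448.1, -66.3, 10.3]
ee_rot: [1.0, -0.019, 0.003, -0.001]
contact_force: [0.7, -0.4, 0.3]
gripper_width: 85.1
```

```bash
python3 - <<'E'
from h import *
need(443.2,-70.2,3,-2.4)
E
```

```text
t 12.9 pos [448.1 -66.3  10.3] w 85.1 F [ 0.7 -0.4  0.3]
now-tool d(m) [-0.0048  0.0041  0.0073] rot [-0.0021 -0.0065  0.0044] d in target axes [-0.0047  0.0041  0.0073]
```

drive_tool(moves=[[[1,-0.004,0.003,0.003,0,-0.006,0.004],[1,-0.002,0.002,0.003,0,0,0],[1,0,0,0,0,0,0]]])

```text
clock: 13.2
position: [442.8, -71.1, 5.4]
ee_rot: [1.0, -0.021, 0.002, -0.001]
contact_force: [0.6, -0.0, 0.5]
gripper_width: 85.6
```

```bash
python3 - <<'E'
from h import *
need(443.2,-70.2,3,-2.4)
E
```

```text
t 13.2 pos [442.8 -71.1   5.4] w 85.6 F [ 0.6 -0.   0.5]
now-tool d(m) [ 0.0004 -0.0009  0.0025] rot [-0.003  -0.0037  0.0004] d in target axes [ 0.0004 -0.0009  0.0024]
```

drive_tool(moves=[[[0.6,0,-0.001,0.002,0,-0.003,0],[0.3,0,0,0,0,0,0],[0,0,0,-0.0004,0,0,0],[0,0,0,-0.0005,0,0,0],[0,0,0,-0.0005,0,0,0],[0,0,0,-0.0005,0,0,0]]])

```text
clock: 13.8
position: [443.2, -70.0, 6.1]
ee_rot: [1.0, -0.021, 0.001, -0.002]
contact_force: [-0.7, 0.4, -1.9]
gripper_width: 52.6
```

```bash
python3 - <<'E'
from h import *
need(436.2,290.7,140,-2.4)
E
```

```text
t 13.8 pos [443.2 -70.    6.1] w 52.6 F [-0.7  0.4 -1.9]
now-tool d(m) [-0.0218 -0.3605 -0.1326] rot [-0.0035 -0.0022  0.0001] d in target axes [-0.0221 -0.3601 -0.1339]
```

drive_tool(moves=[[[0,0,0,-0.005,0,0,0],[0,0,0,-0.015,0,0,0],[0,0,0,-0.025,0,0,0],[0,0,0,-0.03,0,0,0],[0,0,0,-0.03,0,0,0],[0,0,-0.01,-0.02,0,0,0],[0,-0.002,-0.025,-0.01,0,0,0],[0,-0.002,-0.035,0,0,0,0],[0,-0.002,-0.035,0,0,0,0],[0,-0.002,-0.035,0,0,0,0],[0,-0.002,-0.035,0,0,0,0],[0,-0.002,-0.035,0,0,0,0],[0,-0.002,-0.035,0,0,0,0],[0,-0.002,-0.025,0,0,0,0],[0,0,-0.02,0,0,0,0],[0,0,-0.01,0,0,0,0],[0,0,0,-0.0005,0,0,0]]])

```text
clock: 15.5
position: [436.1, 240.4, 152.8]
ee_rot: [1.0, -0.023, 0.001, -0.003]
contact_force: [0.7, -0.1, -1.8]
gripper_width: 52.3
```

```bash
python3 - <<'E'
from h import *
need(436.2,290.7,100,-2.4)
E
```

```text
t 15.5 pos [436.1 240.4 152.8] w 52.3 F [ 0.7 -0.1 -1.8]
now-tool d(m) [-0.0023 -0.0499  0.0531] rot [-0.0067 -0.0012 -0.004 ] d in target axes [-0.0021 -0.0503  0.0528]
```

drive_tool(moves=[[[0,0,-0.012,0,-0.004,0,0],[0,-0.001,-0.016,0,0,0,-0.003],[0,0,-0.013,0,0,0,0],[0,0,-0.006,0.005,0,0,0],[0,0,0,0.015,0,0,0],[0,0,0,0.015,0,0,0],[0,0,0,0.005,0,0,0],[0,0,0,0,0,0,0],[0,0,0,-0.0005,0,0,0]]])

```text
clock: 16.4
position: [437.6, 290.3, 111.5]
ee_rot: [1.0, -0.023, 0.0, -0.001]
contact_force: [-0.1, -0.4, -0.6]
gripper_width: 52.4
```

```bash
python3 - <<'E'
from h import *
need(436.2,290.7,50,-2.4)
E
```

```text
t 16.4 pos [437.6 290.3 111.5] w 52.4 F [-0.1 -0.4 -0.6]
now-tool d(m) [-0.0014 -0.0003  0.0615] rot [-0.0015 -0.0004 -0.0035] d in target axes [-0.0014 -0.0004  0.0615]
```

drive_tool(moves=[[[0,-0.001,0,0.008,0,0,0],[0,0,0,0.014,0,0,0],[0,0,0,0.014,0,0,0],[0,0,0,0.008,0,0,0],[0,0,0,0,0,0,0],[0,0,0,-0.0005,0,0,0]]])

```text
clock: 17.0
position: [438.1, 291.8, 68.5]
ee_rot: [1.0, -0.023, 0.002, -0.003]
contact_force: [-0.1, 0.1, -1.2]
gripper_width: 52.3
```

```bash
python3 - <<'E'
from h import *
need(436.2,290.7,45,-2.4)
E
```

```text
t 17.0 pos [438.1 291.8  68.5] w 52.3 F [-0.1  0.1 -1.2]
now-tool d(m) [-0.002   0.0013  0.0235] rot [-0.0065 -0.0047 -0.0037] d in target axes [-0.0019  0.0012  0.0235]
```

drive_tool(moves=[[[0,-0.001,0.001,0.005,-0.004,-0.003,0],[0,-0.001,0,0.007,0,0,0],[0,0,0,0.004,0,0,0],[0,0,0,0,0,0,0],[0,0,0,-0.0005,0,0,0]]])

```text
clock: 17.5
position: [436.6, 291.7, 53.2]
ee_rot: [1.0, -0.023, 0.002, -0.002]
contact_force: [0.7, -0.5, -1.7]
gripper_width: 52.5
```

```bash
python3 - <<'E'
from h import *
need(436.2,290.7,45,-2.4)
E
```

```text
t 17.5 pos [436.6 291.7  53.2] w 52.5 F [ 0.7 -0.5 -1.7]
now-tool d(m) [-0.0004  0.0011  0.0081] rot [-0.0045 -0.0034 -0.0035] d in target axes [-0.0004  0.001   0.0082]
```

drive_tool(moves=[[[0,0,0.0005,0.002,-0.003,-0.003,0],[0,0,0.0005,0.002,0,0,0],[0,0,0,0.001,0,0,0],[0,0,0,0,0,0,0]]])

```text
clock: 17.9
position: [436.9, 290.9, 48.2]
ee_rot: [1.0, -0.023, 0.0, -0.001]
contact_force: [-0.4, 0.2, -0.7]
gripper_width: 52.6
```

drive_tool(moves=[[[0,0,0,0.0005,0,0,0]]])

```text
clock: 18.0
position: [437.0, 291.0, 47.7]
ee_rot: [1.0, -0.023, 0.001, -0.001]
contact_force: [-0.3, -0.3, -1.3]
gripper_width: 52.6
```

drive_tool(moves=[[[0,0,0,0.0005,0,0,0],[0,0,0,0.0005,0,0,0],[0,0,0,0,0,0,0]]])

```text
clock: 18.3
position: [437.0, 291.0, 46.7]
ee_rot: [1.0, -0.023, 0.001, -0.001]
contact_force: [-0.2, -1.1, -0.9]
gripper_width: 52.8
```

drive_tool(moves=[[[0,0,0,0.0004,0,0,0],[0,0,0,0.0002,0,0,0]]])

```text
clock: 18.5
position: [437.1, 291.0, 46.1]
ee_rot: [1.0, -0.023, 0.001, -0.001]
contact_force: [-0.7, 0.9, -0.9]
gripper_width: 52.5
```

drive_tool(moves=[[[0,0,0,0.0003,0,0,0]]])

```text
clock: 18.6
position: [437.1, 291.1, 45.8]
ee_rot: [1.0, -0.023, 0.001, -0.001]
contact_force: [-0.6, 0.4, -1.6]
gripper_width: 52.7
```

drive_tool(moves=[[[0,0,0,0.0005,0,0,0],[0,0,0,0.0003,0,0,0]]])

```text
clock: 18.8
position: [437.1, 291.1, 45.0]
ee_rot: [1.0, -0.023, 0.001, -0.001]
contact_force: [-0.7, -0.9, -1.1]
gripper_width: 52.3
```

drive_tool(moves=[[[0,0,0,0.0004,0,0,0]]])

```text
clock: 18.9
position: [437.1, 291.1, 44.5]
ee_rot: [1.0, -0.023, 0.001, -0.001]
contact_force: [0.6, 1.1, -0.2]
gripper_width: 52.7
```

drive_tool(moves=[[[0,0,0,0.0003,0,0,0]]])

```text
clock: 19.0
position: [437.1, 291.1, 44.2]
ee_rot: [1.0, -0.023, 0.001, -0.001]
contact_force: [-0.3, 0.1, -0.6]
gripper_width: 52.7
```

drive_tool(moves=[[[0,0,0,0.0003,0,0,0]]])

```text
clock: 19.1
position: [437.1, 291.1, 43.8]
ee_rot: [1.0, -0.023, 0.001, -0.001]
contact_force: [0.0, 0.7, -1.5]
gripper_width: 52.3
```

drive_tool(moves=[[[0,0,0,0.0003,0,0,0]]])

```text
clock: 19.2
position: [437.1, 291.1, 43.6]
ee_rot: [1.0, -0.023, 0.001, -0.001]
contact_force: [-1.1, 0.1, 1.9]
gripper_width: 52.5
```

drive_tool(moves=[[[0,0,0,0.0001,0,0,0]]])

```text
clock: 19.3
position: [437.1, 291.1, 43.6]
ee_rot: [1.0, -0.023, 0.001, -0.001]
contact_force: [-0.7, -0.7, 0.6]
gripper_width: 52.5
```

drive_tool(moves=[[[0.7,0,0,-0.0003,0,0,0],[0.8,0,0,-0.0003,0,0,0],[0.8,0,0,-0.0005,0,0,0],[0.8,0,0,-0.0005,0,0,0]]])

```text
clock: 19.7
position: [437.7, 291.6, 45.9]
ee_rot: [1.0, -0.022, 0.001, -0.002]
contact_force: [-0.8, 0.6, 0.7]
gripper_width: 68.1
```

drive_tool(moves=[[[0.8,0,0,-0.008,0,0,0],[0.8,0,0,-0.015,0,0,0],[0.8,0,0,-0.025,0,0,0],[0.8,0,0,-0.03,0,0,0],[1,0,0,-0.03,0,0,0],[1,0,0,-0.02,0,0,0],[1,0,0,-0.001,0,0,0]]])

```text
clock: 20.4
position: [437.5, 290.9, 182.9]
ee_rot: [1.0, -0.022, 0.002, -0.002]
contact_force: [-0.2, -0.3, 0.7]
gripper_width: 85.3
```

```bash
python3 - <<'E'
from h import *
need(662.8,3.2,150,-2.4)
shot('side','s4')
s=arm.read_state(); im,d=shot('wrist','w3'); p=arm.camera_params('wrist'); P=wpts(d,p,s)
def sel(lo,hi): return P[(d>0)&(P>lo).all(-1)&(P<hi).all(-1)]
q=sel([390,245,70],[490,335,82]); r=cv2.minAreaRect(q[:,:2].astype(np.float32)); print(r,np.median(q[:,2]),len(q))
E
```

```text
t 20.4 pos [437.5 290.9 182.9] w 85.3 F [-0.2 -0.3  0.7]
now-tool d(m) [0.2377 0.2775 0.0327] rot [-0.0036 -0.0037 -0.0024] d in target axes [0.2372 0.278  0.0329]
((436.48455810546875, 291.9917297363281), (54.67524337768555, 55.42369842529297), 89.69264221191406) 75.12302876872171 3470
```

View pics/s4.png

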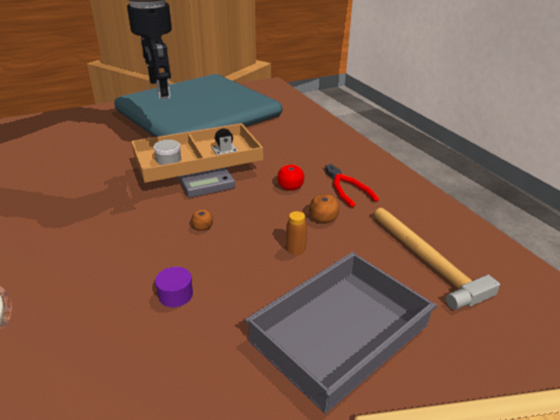

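View pics/w3.png

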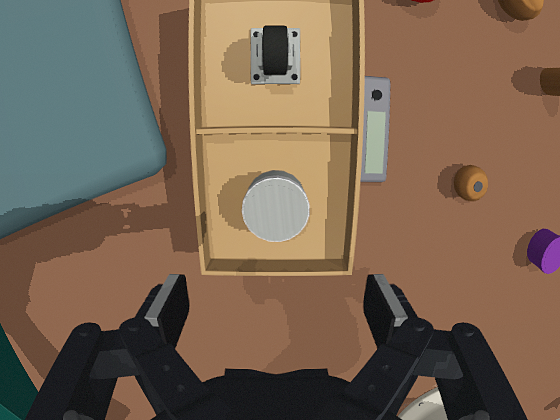

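The tin is centred at about (436.5, 292). Next, the larger (brown) bun at (662.8, 3.2).

drive_tool(moves=[[[1,0.012,0.014,0,0,0,0],[1,0.025,0.03,0,0,0,0],[1,0.03,0.035,0,0,0,0],[1,0.03,0.035,0,0,0,0],[1,0.03,0.035,0,0,0,0],[1,0.03,0.035,0,0,0,0],[1,0.028,0.032,0,0,0,0],[1,0.02,0.025,0,0,0,0],[1,0.012,0.014,0,0,0,0],[1,0,0,0,0,0,0],[1,0,0,-0.0005,0,0,0]]])

```text
clock: 21.6
position: [640.5, 12.2, 158.8]
ee_rot: [1.0, -0.022, -0.017, 0.006]
contact_force: [-0.4, 0.0, 0.5]
gripper_width: 85.2
```

```bash
python3 - <<'E'
from h import *
need(662.8,3.2,90,-2.4)
E
```

```text
t 21.6 pos [640.5  12.2 158.8] w 85.2 F [-0.4  0.   0.5]
now-tool d(m) [0.0249 0.0072 0.0681] rot [ 0.0122  0.0334 -0.002 ] d in target axes [0.0226 0.0081 0.0688]
```

drive_tool(moves=[[[1,0.009,0.003,0,0.008,0.02,0],[1,0.006,0.002,0.01,0.003,0.01,0],[1,0.002,0,0.015,0,0,0],[1,0,0,0.02,0,0,0],[1,0,0,0.015,0,0,0],[1,0,0,0,0,0,0],[1,0,0,-0.0005,0,0,0]]])

```text
clock: 22.3
position: [656.1, 10.8, 94.0]
ee_rot: [1.0, -0.018, -0.001, -0.0]
contact_force: [0.7, -0.4, 0.2]
gripper_width: 85.6
```

```bash
python3 - <<'E'
from h import *
need(662.8,3.2,2,-2.4)
E
```

```text
t 22.3 pos [656.1  10.8  94. ] w 85.6 F [ 0.7 -0.4  0.2]
now-tool d(m) [0.0072 0.0074 0.092 ] rot [-0.0007  0.0018  0.0049] d in target axes [0.007  0.0073 0.092 ]
```

drive_tool(moves=[[[1,0.004,0.004,0.01,0,0,0.005],[1,0.002,0.002,0.015,0,0,0],[1,0,0.001,0.008,0,0,0],[1,0,0,0,0,0,0],[1,0,0,-0.0005,0,0,0]]])

```text
clock: 22.8
position: [663.3, 3.6, 60.3]
ee_rot: [1.0, -0.021, 0.001, -0.001]
contact_force: [0.2, 0.3, 0.6]
gripper_width: 85.4
```

```bash
python3 - <<'E'
from h import *
need(662.8,3.2,2,-2.4)
E
```

```text
t 22.8 pos [663.3   3.6  60.3] w 85.4 F [0.2 0.3 0.6]
now-tool d(m) [-0.0006  0.0005  0.0583] rot [-0.0014 -0.0015  0.0003] d in target axes [-0.0005  0.0004  0.0583]
```

drive_tool(moves=[[[1,0,0,0.01,0,0,0],[1,0,0,0.018,0,0,0],[1,0,0,0.015,0,0,0],[1,0,0,0.008,0,0,0],[1,0,0,0.002,0,0,0],[1,0,0,0,0,0,0]]])

```text
clock: 23.4
position: [664.8, 4.0, 5.9]
ee_rot: [1.0, -0.021, 0.003, -0.001]
contact_force: [-0.0, 0.2, 0.7]
gripper_width: 85.5
```

```bash
python3 - <<'E'
from h import *
need(662.8,3.2,-1,-2.4)
E
```

```text
t 23.4 pos [664.8   4.    5.9] w 85.5 F [-0.   0.2  0.7]
now-tool d(m) [-0.002   0.0009  0.0069] rot [-0.0023 -0.0055  0.0006] d in target axes [-0.002   0.0008  0.0069]
```

drive_tool(moves=[[[1,-0.0015,0.0005,0.004,0,-0.005,0],[0.6,-0.001,0,0.002,0,0,0],[0.3,0,0,0,0,0,0],[0,0,0,0,0,0,0],[0,0,0,-0.0004,0,0,0],[0,0,0,-0.0005,0,0,0],[0,0,0,-0.0005,0,0,0]]])

```text
clock: 24.1
position: [663.5, 3.9, 3.4]
ee_rot: [1.0, -0.021, 0.002, -0.002]
contact_force: [0.6, 0.1, -0.0]
gripper_width: 55.7
```

```bash
python3 - <<'E'
from h import *
need(662.8,3.2,120,16)
E
```

```text
t 24.1 pos [663.5   3.9   3.4] w 55.7 F [ 0.6  0.1 -0. ]
now-tool d(m) [-0.0002  0.0003 -0.1166] rot [-0.0028 -0.005  -0.3203] d in target axes [-0.0009  0.0005 -0.1166]
```

drive_tool(moves=[[[0,0,0,-0.004,0,0,0],[0,0,0,-0.012,0,0,0],[0,0,0,-0.025,0,0,0],[0,0,0,-0.03,0,0,0],[0,0,0,-0.03,0,0,0],[0,0,0,-0.02,0,0,-0.07],[0,0,0,-0.005,0,0,-0.1],[0,0,0,-0.0005,0,0,-0.1],[0,0,0,-0.0005,0,0,-0.05],[0,0,0,-0.0005,0,0,0]]])

```text
clock: 25.1
position: [663.8, 3.1, 145.4]
ee_rot: [0.989, 0.145, 0.006, -0.001]
contact_force: [0.7, -0.1, -0.7]
gripper_width: 55.9
```

```bash
python3 - <<'E'
from h import *
need(586.4,-245.9,130,16)
shot('side','s5')
E
```

```text
t 25.1 pos [663.8   3.1 145.4] w 55.9 F [ 0.7 -0.1 -0.7]
now-tool d(m) [-0.1459  0.2162  0.0135] rot [-0.0004 -0.0125  0.0126] d in target axes [-0.143   0.218   0.0154]
```

View pics/s5.png

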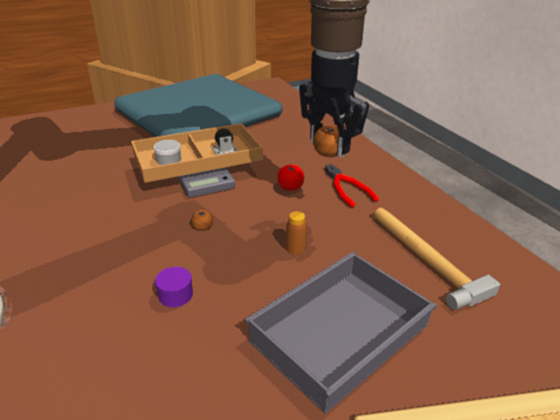

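The bun is held upright at about (328,140). Moving over to the bin.

drive_tool(moves=[[[0,-0.008,0.012,0,0,-0.006,0.006],[0,-0.016,0.024,0,0,0,0],[0,-0.02,0.03,0,0,0,0],[0,-0.02,0.03,0,0,0,0],[0,-0.02,0.03,0,0,0,0],[0,-0.02,0.03,0,0,0,0],[0,-0.018,0.026,0,0,0,0],[0,-0.01,0.016,0,0,0,0],[0,0,0,0,0,0,0],[0,0,0,-0.0005,0,0,0]]])

```text
clock: 26.15
position: [584.6, -237.6, 145.2]
ee_rot: [0.991, 0.136, 0.0, -0.001]
contact_force: [0.6, -0.2, -0.7]
gripper_width: 56.0
```

```bash
python3 - <<'E'
from h import *
s=arm.read_state(); im,d=shot('wrist','w4'); p=arm.camera_params('wrist'); P=wpts(d,p,s)
def sel(lo,hi): return P[(d>0)&(P>lo).all(-1)&(P<hi).all(-1)]
q=sel([390,-390,41],[700,-140,49]); r=cv2.minAreaRect(q[:,:2].astype(np.float32)); print(r,np.median(q[:,2]),len(q))
need(586.4,-245.9,90,16)
E
```

```text
((538.1192016601562, -260.0794982910156), (223.85105895996094, 159.08892822265625), 15.966166496276855) 44.441230537148755 4459
t 26.2 pos [ 584.8 -237.4  145.3] w 56.1 F [ 0.7  0.5 -0.9]
now-tool d(m) [-0.0008  0.0087  0.0553] rot [-0.0014 -0.0012 -0.0059] d in target axes [-0.0008  0.0086  0.0553]
```

View pics/w4.png

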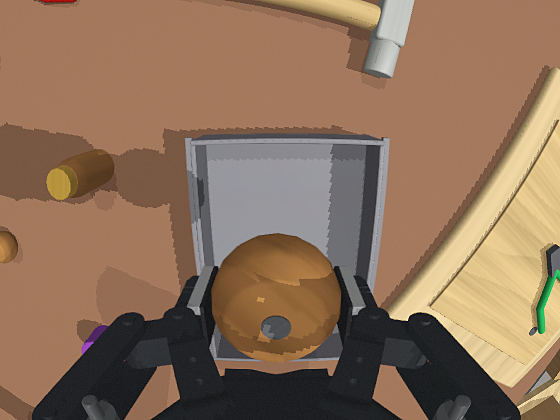

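drive_tool(moves=[[[0,0,0.004,0.008,0,0,-0.005],[0,0,0.003,0.015,0,0,0],[0,0,0.001,0.02,0,0,0],[0,0,0,0.02,0,0,0],[0,0,0,0.012,0,0,0],[0,0,0,0,0,0,0],[0,0,0,-0.0005,0,0,0]]])

```text
clock: 26.9
position: [590.0, -240.8, 66.8]
ee_rot: [0.99, 0.143, 0.001, -0.001]
contact_force: [-0.3, 0.1, -1.3]
gripper_width: 55.7
```

```bash
python3 - <<'E'
from h import *
need(586.4,-245.9,8,16)
E
```

```text
t 26.9 pos [ 590.  -240.8   66.8] w 55.7 F [-0.3  0.1 -1.3]
now-tool d(m) [-0.005   0.004   0.0588] rot [-0.001  -0.0019  0.008 ] d in target axes [-0.0049  0.004   0.0588]
```

drive_tool(moves=[[[0,-0.003,0.002,0.008,0,0,0.006],[0,-0.001,0.001,0.014,0,0,0],[0,0,0,0.014,0,0,0],[0,0,0,0.008,0,0,0],[0,0,0,0.001,0,0,0],[0,0,0,0,0,0,0]]])

```text
clock: 27.5
position: [588.2, -245.2, 19.8]
ee_rot: [0.99, 0.14, 0.002, 0.0]
contact_force: [1.2, 0.0, -0.2]
gripper_width: 56.1
```

```bash
python3 - <<'E'
from h import *
need(586.4,-245.9,8,16)
E
```

```text
t 27.5 pos [ 588.2 -245.2   19.8] w 56.1 F [ 1.2  0.  -0.2]
now-tool d(m) [-0.002   0.0001  0.0118] rot [ 0.0008 -0.0049  0.002 ] d in target axes [-0.0019  0.0002  0.0118]
```

drive_tool(moves=[[[0,-0.001,0,0.004,0,-0.003,0],[0,0,0,0.004,0,0,0],[0,0,0,0.001,0,0,0],[0,0,0,0,0,0,0]]])

```text
clock: 27.9
position: [588.0, -245.7, 10.9]
ee_rot: [0.99, 0.14, 0.002, 0.001]
contact_force: [-0.2, 0.3, -0.8]
gripper_width: 55.6
```

drive_tool(moves=[[[0,0,0,0.0005,0,0,0]]])

```text
clock: 28.0
position: [588.2, -245.7, 10.6]
ee_rot: [0.99, 0.14, 0.002, 0.001]
contact_force: [0.1, -0.1, -1.3]
gripper_width: 56.1
```

drive_tool(moves=[[[0,0,0,0.0005,0,0,0]]])

```text
clock: 28.1
position: [588.3, -245.7, 10.3]
ee_rot: [0.99, 0.14, 0.002, 0.001]
contact_force: [-0.9, -0.1, -0.7]
gripper_width: 56.2
```

drive_tool(moves=[[[0,0,0,0.0005,0,0,0]]])

```text
clock: 28.2
position: [588.5, -245.8, 9.9]
ee_rot: [0.99, 0.14, 0.002, 0.001]
contact_force: [0.7, 0.1, -0.2]
gripper_width: 56.0
```

drive_tool(moves=[[[0,0,0,0.0007,0,0,0],[0,0,0,0.0007,0,0,0]]])

```text
clock: 28.4
position: [588.6, -245.8, 8.7]
ee_rot: [0.99, 0.14, 0.003, 0.001]
contact_force: [0.6, 0.9, -0.9]
gripper_width: 56.0
```

drive_tool(moves=[[[0,0,0,0.0007,0,0,0]]])

```text
clock: 28.5
position: [588.6, -245.8, 8.0]
ee_rot: [0.99, 0.14, 0.003, 0.001]
contact_force: [-0.2, -1.1, -0.5]
gripper_width: 56.0
```

drive_tool(moves=[[[0,0,0,0.0007,0,0,0]]])

```text
clock: 28.6
position: [588.6, -245.8, 7.2]
ee_rot: [0.99, 0.14, 0.003, 0.001]
contact_force: [-0.4, 0.4, -1.8]
gripper_width: 55.5
```

drive_tool(moves=[[[0,0,0,0.0007,0,0,0]]])

```text
clock: 28.7
position: [588.6, -245.8, 6.4]
ee_rot: [0.99, 0.14, 0.003, 0.001]
contact_force: [0.2, 0.0, -0.7]
gripper_width: 56.1
```

drive_tool(moves=[[[0,0,0,0.0004,0,0,0]]])

```text
clock: 28.8
position: [588.6, -245.8, 5.9]
ee_rot: [0.99, 0.14, 0.003, 0.001]
contact_force: [-0.9, -0.5, -0.9]
gripper_width: 56.0
```

drive_tool(moves=[[[0,0,0,0.0003,0,0,0]]])

```text
clock: 28.9
position: [588.6, -245.7, 5.7]
ee_rot: [0.99, 0.14, 0.003, 0.001]
contact_force: [-0.6, 1.4, 1.1]
gripper_width: 56.0
```

drive_tool(moves=[[[0,0,0,0.0003,0,0,0]]])

```text
clock: 29.0
position: [588.7, -245.7, 5.7]
ee_rot: [0.99, 0.141, 0.003, 0.001]
contact_force: [-0.7, 0.7, 1.7]
gripper_width: 56.0
```

Touched the floor. Release and lift.

drive_tool(moves=[[[0.75,0,0,-0.0003,0,0,0],[0.85,0,0,-0.0003,0,0,0],[0.85,0,0,-0.0005,0,0,0],[0.85,0,0,-0.0005,0,0,0]]])

```text
clock: 29.4
position: [589.1, -245.9, 7.7]
ee_rot: [0.99, 0.141, 0.003, 0.001]
contact_force: [-0.3, 0.2, 0.2]
gripper_width: 72.7
```

drive_tool(moves=[[[0.85,0,0,-0.008,0,0,0],[0.85,0,0,-0.015,0,0,0],[0.85,0,0,-0.025,0,0,0],[0.85,0,0,-0.03,0,0,0],[1,0,0,-0.03,0,0,0],[1,0,0,-0.03,0,0,0],[1,0,0,-0.02,0,0,0],[1,0,0,-0.001,0,0,0]]])

```text
clock: 30.2
position: [587.8, -246.0, 176.3]
ee_rot: [0.99, 0.141, 0.003, 0.002]
contact_force: [0.4, -0.2, -0.8]
gripper_width: 85.6
```

```bash
python3 - <<'E'
from h import *
s=arm.read_state(); im,d=shot('wrist','w5'); p=arm.camera_params('wrist'); P=wpts(d,p,s)
def sel(lo,hi): return P[(d>0)&(P>lo).all(-1)&(P<hi).all(-1)]
q=sel([390,-390,41],[700,-140,49]); r=cv2.minAreaRect(q[:,:2].astype(np.float32)); print(r,np.median(q[:,2]),len(q))
q=sel([550,-280,42],[625,-210,60]); r=cv2.minAreaRect(q[:,:2].astype(np.float32)); print('bun',r,q[:,2].max())
q=sel([540,-95,66],[610,-30,80]); r=cv2.minAreaRect(q[:,:2].astype(np.float32)); print('leg',r,len(q))
need(569.8,-59,110,16)
E
```

```text
((537.84326171875, -259.9150085449219), (224.26498413085938, 159.0817413330078), 15.81451416015625) 44.666848702904986 7161
bun ((588.7276611328125, -244.86915588378906), (46.592864990234375, 47.02035140991211), 17.2586612701416) 48.33886600802191
leg ((569.748046875, -59.43359375), (26.539945602416992, 26.309024810791016), 72.90070343017578) 599
t 30.25 pos [ 587.2 -245.8  175. ] w 85.2 F [-0.2  0.3  0.1]
now-tool d(m) [ 0.0349 -0.1845  0.0645] rot [ 0.0033 -0.0045  0.0028] d in target axes [ 0.0347 -0.1844  0.065 ]
```

View pics/w5.png

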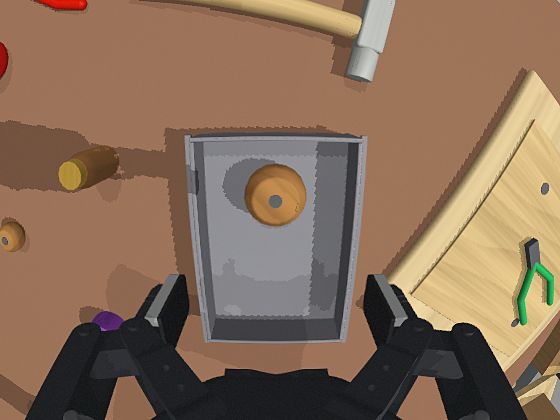

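The bun stands upright, its top dot central at (276,201), and the bin is unmoved. Now the leg.

drive_tool(moves=[[[1,0.003,-0.015,0,0,0,0],[1,0.006,-0.03,0,0,0,0],[1,0.007,-0.035,0,0,0,0],[1,0.007,-0.035,0,0,0,0],[1,0.006,-0.03,0,0,0,0],[1,0.004,-0.022,0,0,0,0],[1,0.002,-0.01,0,0,0,0],[1,0,0,0,0,0,0],[1,0,0,-0.0005,0,0,0]]])

```text
clock: 31.15
position: [563.1, -55.8, 163.6]
ee_rot: [0.99, 0.14, -0.008, -0.001]
contact_force: [-0.1, 0.0, -0.2]
gripper_width: 85.8
```

```bash
python3 - <<'E'
from h import *
need(569.8,-59.2,100,16)
E
```

```text
t 31.15 pos [563.1 -55.8 163.6] w 85.8 F [-0.1  0.  -0.2]
now-tool d(m) [0.0065 0.0054 0.0634] rot [-0.004  0.016  0.001] d in target axes [0.0055 0.0052 0.0636]
```

drive_tool(moves=[[[1,0.002,0.003,0.01,0,0.012,0],[1,0.001,0.001,0.02,0,0,0],[1,0,0,0.02,0,0,0],[1,0,0,0.01,0,0,0],[1,0,0,0,0,0,0],[1,0,0,-0.0005,0,0,0]]])

```text
clock: 31.75
position: [567.8, -64.4, 102.1]
ee_rot: [0.991, 0.136, -0.002, -0.001]
contact_force: [-0.3, 0.4, -0.1]
gripper_width: 85.1
```

```bash
python3 - <<'E'
from h import *
need(569.8,-59.2,12,16)
E
```

```text
t 31.75 pos [567.8 -64.4 102.1] w 85.1 F [-0.3  0.4 -0.1]
now-tool d(m) [ 0.0036 -0.0042  0.0901] rot [-0.0027  0.0031 -0.0063] d in target axes [ 0.0034 -0.0045  0.0901]
```

drive_tool(moves=[[[1,0.002,-0.002,0,0,0,-0.005],[1,0.001,-0.001,0.012,0,0,0],[1,0,0,0.018,0,0,0],[1,0,0,0.01,0,0,0],[1,0,0,0,0,0,0]]])

```text
clock: 32.25
position: [572.5, -60.2, 63.0]
ee_rot: [0.99, 0.139, 0.002, -0.001]
contact_force: [0.1, 0.8, -0.2]
gripper_width: 85.5
```

```bash
python3 - <<'E'
from h import *
need(569.8,-59.2,12,16)
E
```

```text
t 32.25 pos [572.5 -60.2  63. ] w 85.5 F [ 0.1  0.8 -0.2]
now-tool d(m) [-0.0025 -0.0016  0.0509] rot [-0.0015 -0.0041 -0.0007] d in target axes [-0.0023 -0.0017  0.051 ]
```

drive_tool(moves=[[[1,-0.001,-0.001,0.008,0,-0.003,0],[1,-0.001,0,0.015,0,0,0],[1,0,0,0.015,0,0,0],[1,0,0,0.008,0,0,0],[1,0,0,0,0,0,0],[1,0,0,0,0,0,0]]])

```text
clock: 32.85
position: [572.3, -58.9, 16.5]
ee_rot: [0.99, 0.14, 0.002, -0.001]
contact_force: [0.5, 0.1, -0.5]
gripper_width: 85.5
```

```bash
python3 - <<'E'
from h import *
need(569.8,-59.2,12,16)
E
```

```text
t 32.85 pos [572.3 -58.9  16.5] w 85.5 F [ 0.5  0.1 -0.5]
now-tool d(m) [-0.0025 -0.0004  0.0045] rot [-0.0004 -0.005   0.0007] d in target axes [-0.0024 -0.0004  0.0045]
```

drive_tool(moves=[[[1,-0.0015,0,0.004,0,-0.005,0],[0.6,-0.001,0,0.002,0,0,0],[0.3,0,0,0.001,0,0,0],[0,0,0,0,0,0,0],[0,0,0,-0.0004,0,0,0],[0,0,0,-0.0005,0,0,0],[0,0,0,-0.0005,0,0,0],[0,0,0,-0.0005,0,0,0]]])

```text
clock: 33.65
position: [571.1, -59.5, 13.3]
ee_rot: [0.99, 0.14, 0.002, -0.0]
contact_force: [0.8, 0.4, -0.4]
gripper_width: 34.8
```

```bash
python3 - <<'E'
from h import *
need(490,-273.8,160,16)
E
```

```text
t 33.65 pos [571.1 -59.5  13.3] w 34.8 F [ 0.8  0.4 -0.4]
now-tool d(m) [-0.1367  0.1836 -0.1472] rot [ 0.0003 -0.0039  0.001 ] d in target axes [-0.1371  0.1836 -0.1467]
```

drive_tool(moves=[[[0,0,0,-0.005,0,0,0],[0,0,0,-0.015,0,0,0],[0,0,0,-0.025,0,0,0],[0,0,0,-0.03,0,0,0],[0,0,0,-0.025,0,0,0],[0,-0.007,0.01,-0.015,0,0,0],[0,-0.015,0.02,-0.005,0,0,0],[0,-0.02,0.027,0,0,0,0],[0,-0.02,0.027,0,0,0,0],[0,-0.02,0.027,0,0,0,0],[0,-0.02,0.027,0,0,0,0],[0,-0.016,0.02,0,0,0,0],[0,-0.008,0.01,0,0,0,0],[0,0,0,-0.0005,0,0,0],[0,0,0,-0.0005,0,0,0]]])

```text
clock: 35.15
position: [494.0, -262.0, 144.0]
ee_rot: [0.99, 0.141, 0.004, 0.001]
contact_force: [-0.5, 0.3, -0.5]
gripper_width: 34.6
```

```bash
python3 - <<'E'
from h import *
need(490,-273.8,80,16)
shot('side','s6')
E
```

```text
t 35.15 pos [ 494. -262.  144.] w 34.6 F [-0.5  0.3 -0.5]
now-tool d(m) [-0.0077  0.01    0.064 ] rot [ 0.0026 -0.0083  0.0039] d in target axes [-0.0071  0.0102  0.064 ]
```

View pics/s6.png

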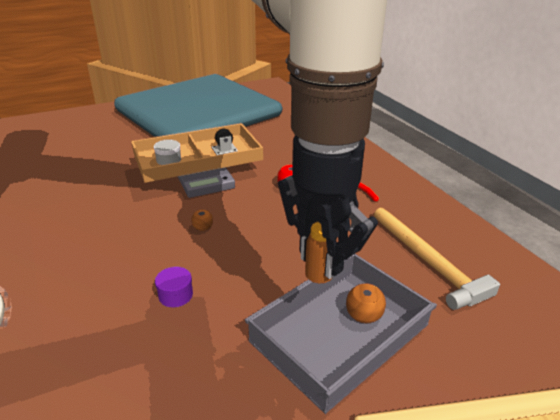

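The leg hangs upright over the bin at (317,255). Lowering it.

drive_tool(moves=[[[0,-0.003,0.005,0,0.002,-0.006,0.003],[0,-0.002,0.004,0.01,0,0,0],[0,-0.001,0.001,0.018,0,0,0],[0,0,0,0.018,0,0,0],[0,0,0,0.012,0,0,0],[0,0,0,0,0,0,0],[0,0,0,-0.0005,0,0,0]]])

```text
clock: 35.9
position: [493.3, -271.0, 82.6]
ee_rot: [0.99, 0.143, 0.001, 0.0]
contact_force: [-0.3, 0.2, -0.7]
gripper_width: 34.4
```

```bash
python3 - <<'E'
from h import *
need(490,-273.8,17,16)
E
```

```text
t 35.9 pos [ 493.3 -271.    82.6] w 34.4 F [-0.3  0.2 -0.7]
now-tool d(m) [-0.0041  0.0017  0.0656] rot [ 0.0003 -0.0017  0.0076] d in target axes [-0.004   0.0018  0.0656]
```

drive_tool(moves=[[[0,-0.002,0.001,0.008,0,-0.001,0.006],[0,-0.001,0,0.014,0,0,0],[0,0,0,0.014,0,0,0],[0,0,0,0.012,0,0,0],[0,0,0,0.005,0,0,0],[0,0,0,0,0,0,0],[0,0,0,0,0,0,0]]])

```text
clock: 36.6
position: [493.7, -274.0, 30.0]
ee_rot: [0.99, 0.14, 0.004, 0.002]
contact_force: [-0.4, 0.1, -0.6]
gripper_width: 34.3
```

```bash
python3 - <<'E'
from h import *
need(490,-273.8,17,16)
E
```

```text
t 36.6 pos [ 493.7 -274.    30. ] w 34.3 F [-0.4  0.1 -0.6]
now-tool d(m) [-0.0036 -0.0012  0.013 ] rot [ 0.0049 -0.0074  0.0015] d in target axes [-0.0035 -0.0012  0.013 ]
```

drive_tool(moves=[[[0,-0.001,0,0.004,0.004,-0.007,0],[0,-0.001,0,0.004,0,0,0],[0,0,0,0.002,0,0,0],[0,0,0,0,0,0,0]]])

```text
clock: 37.0
position: [492.8, -274.9, 20.7]
ee_rot: [0.99, 0.14, 0.001, 0.001]
contact_force: [0.1, 0.1, -0.9]
gripper_width: 34.7
```

```bash
python3 - <<'E'
from h import *
need(490,-273.8,17,16)
E
```

```text
t 37.0 pos [ 492.8 -274.9   20.7] w 34.7 F [ 0.1  0.1 -0.9]
now-tool d(m) [-0.0024 -0.0018  0.0037] rot [ 0.0023 -0.0025  0.0017] d in target axes [-0.0023 -0.0018  0.0037]
```

drive_tool(moves=[[[0,0,0,0.001,0.001,-0.002,0],[0,0,0,0.001,0,0,0],[0,0,0,0.0005,0,0,0]]])

```text
clock: 37.3
position: [493.0, -275.0, 18.3]
ee_rot: [0.99, 0.14, 0.001, 0.001]
contact_force: [0.0, -0.0, -0.0]
gripper_width: 34.6
```

drive_tool(moves=[[[0,0,0,0.0006,0,0,0]]])

```text
clock: 37.4
position: [493.0, -275.0, 17.7]
ee_rot: [0.99, 0.14, 0.001, 0.001]
contact_force: [-0.5, 0.2, 0.7]
gripper_width: 34.5
```

drive_tool(moves=[[[0,0,0,0.0006,0,0,0]]])

```text
clock: 37.5
position: [493.1, -275.0, 17.0]
ee_rot: [0.99, 0.14, 0.001, 0.001]
contact_force: [0.4, 0.8, -0.3]
gripper_width: 34.6
```

drive_tool(moves=[[[0,0,0,0.0006,0,0,0]]])

```text
clock: 37.6
position: [493.1, -275.0, 16.4]
ee_rot: [0.99, 0.14, 0.001, 0.001]
contact_force: [0.1, 0.6, -0.9]
gripper_width: 34.6
```

drive_tool(moves=[[[0,0,0,0.0004,0,0,0]]])

```text
clock: 37.7
position: [493.1, -275.0, 16.0]
ee_rot: [0.99, 0.14, 0.001, 0.001]
contact_force: [0.8, 0.2, -1.2]
gripper_width: 34.3
```

drive_tool(moves=[[[0,0,0,0.0004,0,0,0]]])

```text
clock: 37.8
position: [493.1, -274.9, 15.5]
ee_rot: [0.99, 0.14, 0.001, 0.001]
contact_force: [-0.6, -0.4, -0.8]
gripper_width: 34.8
```

drive_tool(moves=[[[0,0,0,0.0004,0,0,0]]])

```text
clock: 37.9
position: [493.1, -275.0, 15.2]
ee_rot: [0.99, 0.14, 0.001, 0.001]
contact_force: [-0.8, 0.7, 3.3]
gripper_width: 34.4
```

Contact. Release and rise straight up.

drive_tool(moves=[[[0.5,0,0,-0.0003,0,0,0],[0.75,0,0,-0.0003,0,0,0],[0.75,0,0,-0.0005,0,0,0],[0.75,0,0,-0.0005,0,0,0],[0.75,0,0,-0.0005,0,0,0]]])

```text
clock: 38.4
position: [493.5, -275.1, 17.8]
ee_rot: [0.99, 0.14, 0.001, 0.001]
contact_force: [0.1, -0.4, -0.2]
gripper_width: 64.2
```

drive_tool(moves=[[[0.75,0,0,-0.008,0,0,0],[0.75,0,0,-0.015,0,0,0],[0.75,0,0,-0.025,0,0,0],[0.75,0,0,-0.03,0,0,0],[0.75,0,0,-0.03,0,0,0],[0.75,0,0,-0.03,0,0,0],[1,0,0,-0.03,0,0,0],[1,0,0,-0.02,0,0,0],[1,0,0,-0.001,0,0,0]]])

```text
clock: 39.3
position: [492.2, -275.0, 218.7]
ee_rot: [0.99, 0.14, 0.001, 0.002]
contact_force: [0.5, 0.1, -0.5]
gripper_width: 85.2
```

```bash
python3 - <<'E'
from h import *
s=arm.read_state(); im,d=shot('wrist','w6'); p=arm.camera_params('wrist'); P=wpts(d,p,s)
def sel(lo,hi): return P[(d>0)&(P>lo).all(-1)&(P<hi).all(-1)]
q=sel([390,-390,41],[700,-140,48]); r=cv2.minAreaRect(q[:,:2].astype(np.float32)); print(r)
q=sel([450,-320,68],[530,-230,90]); r=cv2.minAreaRect(q[:,:2].astype(np.float32)); print('leg',r,len(q),q[:,2].min(),q[:,2].max())
print(s['clock'],s['position'])
shot('side','s7');im,d=shot('scene','c7'); P=pts('scene',d)
q=sel([360,170,59],[640,370,66.5]); r=cv2.minAreaRect(q[:,:2].astype(np.float32)); print('tray',r)
E
```

```text
((537.4713745117188, -260.1552734375), (224.5089874267578, 159.0813446044922), 15.923545837402344)
leg ((491.7486267089844, -274.4721984863281), (26.15496253967285, 25.72623062133789), 15.794217109680176) 671 68.21913295869678 78.01505933356373
39.3 [ 492.23677905 -274.95677694  218.73910852]
tray ((501.85272216796875, 288.353515625), (145.12713623046875, 262.9185485839844), 87.28041076660156)
```

View pics/s7.png

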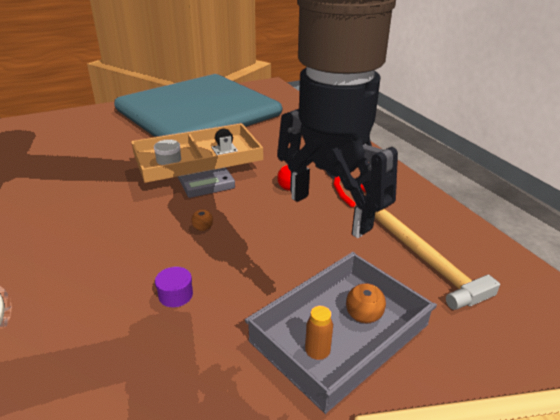

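View pics/c7.png

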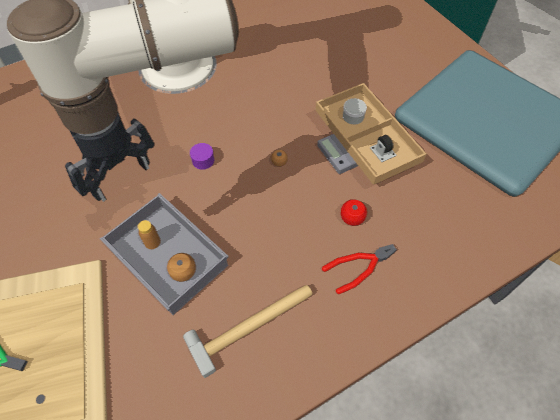

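View pics/w6.png

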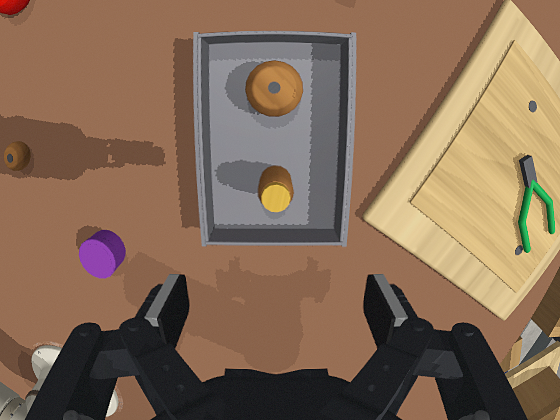

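All four parts stand as asked: castor (384,147) and tin (354,110) in the tray, leg (148,235) and bun (181,267) upright in the bin. The look-alikes, small bun and tools haven't moved, and the gripper is clear. Handing in.

```bash
python3 -c "
from bench import arm
print(arm.job_done())"
```

```text
the job is handed in; nothing more can be done
None
```

Both kits are made up, and I handed the job in at about 39 s, with the gripper clear of everything.

I placed the parts in the order asked: castor, tin, larger bun foot, then tapered leg. The last checks showed:

- **Tray:** The castor is at about (565, 286) and the tin at about (436, 292), each within about 1.5 mm of its compartment's centre. Both are the same way up as before.
- **Tray position:** The wrist camera put the tray at the same spot before and after the castor went in, within about 0.3 mm. After the tin, only the scene camera measured it. That camera gave (501.9, 288.4), about 0.8 mm from its own reading at the start, which is within its error.
- **Bin:** The bun foot is at about (589, -245) and the leg at about (492, -274), both upright on the floor. The wrist camera's bin position changed by less than 1 mm over the job.
- **Everything else:** In the final pictures, the smaller bun foot, the red and purple look-alikes, the pliers and the hammer look unmoved. I did not measure them.

No check failed. The one disagreement was at the start, when the two fixed cameras differed by up to about 6 mm in x, so I used the wrist camera's positions for gripping and placing.

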